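# Pack the bookbinder's sewing caddy

## Robot

A 7-joint arm with a two-finger parallel gripper is mounted at the origin on the work surface. World frame = base frame: x ahead of the robot, y to its left, z up, the work surface at z = 0. Lengths are in m, angles in rad, forces in N, time in s.
With the tool pointing down it reaches from about 0.425 to 1.025 m from the base axis. Payload 9.4 kg.
Tool frame: the origin (TCP) lies at the very end of the fingers, on their centre line; the grasp point (between the pads) lies 19 mm behind it; x points along the fingers, z is the direction in which the jaws open and shut, and the axes are right-handed (so a half turn about x gives the same grasp; the last joint's range is limited). The gripper opens to 85 mm and grips with 20 to 120 N. Pads are 22 mm wide; open, the fingers measure 114 mm over their backs; the gripper's body (76 mm by 85 mm) begins 54 mm behind the grasp point. The pads swing forward as they close: fully open they stand 13 mm farther back than shut.
Start: joints at [1.107, 0.599, -0.003, 1.599, 0.002, 0.943, -0.08], TCP at [0.273, -0.671, 0.231] pointing down, gripper open.
Joint ranges: [-2.57, 2.57], [-0.35, 1.97], [-1.29, 1.29], [0.11, 2.56], [-1.05, 4.19], [0.11, 1.86], [-2.63, 2.63]. Speed limits (rad/s): [2.22, 2.22, 3.01, 3.01, 3.14, 3.14, 3.14].

## Interface

Orientations are given as a unit quaternion [w, x, y, z].
In Python, from bench import ctrl, vision gives the robot as it stands. The module is installed in compiled form; this text tells all that it offers.
- The arm moves only by the tool servo_tool, never from a script. Its argument "motion" is a list of rows, each a list of 6 numbers: the shift along the world's x, y, z in cm, then the turn, a rotation vector about the world's x, y, z in rad. In form: [[x, y, z, rx, ry, rz], ...]. A call has 1 to 12 rows; each row is the pose to reach, as a shift and turn from the pose commanded when the call began; what a row does not reach only later rows make up. A row lasts 1/12 s, in which the tool goes at most 41.7 mm and 7.16 degrees, less where a joint would pass 70% of its speed; a pose out of reach is approached as far as the arm can. A call with a gripper value outside its range is refused whole. "jaw" is the opening in per cent of the stroke, from 0 (shut) to 100 (fully open), set as the call begins (left out, the last holds). The fingers move at their own pace and stop on an object; the grip force is fixed at half the most. Time passes only in rows, so rows that repeat a pose let the fingers close. It gives the time, the measured TCP pose, the force and the opening at its end, in the units of the state.
- ctrl.state(): the state, without advancing time (a new reading comes with each control period).
- vision.camera(name): name is "scene" or "top" or "wrist"; returns the picture (384x512x3 uint8, blue, green, red); there is no depth.
- vision.camera_info(name): a dict with "camera_matrix" (3x3 intrinsics, pixels), "R" (3x3) and "t" (3): a world point X has camera coordinates R X + t; the wrist camera has in their place "mount" (4x4, takes a point from camera to tool coordinates, whose origin is the TCP and whose axes are the tool frame's). Camera axes: x right, y down, z forward; pixel columns grow to the right and rows downward; lengths in m; the calibration is good to about 2 mm. A picture is of the moment at which its call begins: read the wrist's pose just before it. camera_info takes no time and is no camera call.
- ctrl.close_job(): hands the job in, once; it reports no verdict.
The state is a dict: "t": time; "joint_pos": joint angles; "qd": joint speeds; "joint_efforts": joint torques, N m; "position": TCP position; "eef_rot": TCP orientation; "ft_force": force on the tool from outside, world axes, zero at the start; "ft_torque": the same for the moment, N m; "finger_gap": finger opening in m.
Only numpy, scipy, OpenCV 4.12 (cv2) and the standard library are available. Lean on these libraries where they do the work, as an engineer would, in place of code of your own. Each camera call takes 0.05 s, during which the arm holds its last target.

## Task

Pack the wooden caddy for the next sewing job: stand the full red, yellow and blue thread spools upright, each in the middle of the pad of its own colour, and slide the tape clamp out of the open end of the sewing jig's track and stand it upright in the middle of the black pad. Leave the green spool and the nearly empty red spool standing where they are.

Things in the scene. Friction and masses are not known exactly. Their poses are not given: they have to be found in the camera images.
- red_spool: full spool of red thread, standing upright: cardboard foot disc 50 mm across and 3 mm thick, red thread winding 44 mm across from 3 to 55 mm above the underside, bare cardboard core 24 mm across rising to 66 mm. About 0.12 kg. Belongs on the red pad. Origin at the centre of its underside, z up along the core.
- yellow_spool: full spool of yellow thread, standing upright: cardboard foot disc 50 mm across and 3 mm thick, yellow thread winding 44 mm across from 3 to 55 mm above the underside, bare cardboard core 24 mm across rising to 66 mm. About 0.12 kg. Belongs on the yellow pad. Origin at the centre of its underside, z up along the core.
- blue_spool: full spool of blue thread, standing upright: cardboard foot disc 50 mm across and 3 mm thick, blue thread winding 44 mm across from 3 to 55 mm above the underside, bare cardboard core 24 mm across rising to 66 mm. About 0.12 kg. Belongs on the blue pad. Origin at the centre of its underside, z up along the core.
- tape_clamp: steel slide, T-foot in a fixed wooden jig's aluminium T-track (top at z 30 mm). Origin: underside centre, z up; +x along the track to its open end, 75-105 mm ahead at start; free 20 mm past it (slide 135 mm), 2 mm play, light friction. Heights: T-plate 40x28 mm 0-5, neck 10 wide 5-13, block 36x40 13-25, black grip 30 (x) x 14 (y) 25-59. 0.16 kg. Stands on its T-plate on the black pad.
- red_pad: red pad, 70 mm square, 2 mm thick, for the full red spool, fixed mid-floor in one cell of the fixed wooden caddy (2 x 2 cells, 80 mm square inside, centres 86 mm apart, walls 6 mm thick, tops 20 mm above the table; colours swap cells). Origin: centre of the pad's underside, 4 mm above the table; x, y along the caddy's walls, z up.
- yellow_pad: yellow pad, 70 mm square, 2 mm thick, for the full yellow spool, fixed mid-floor in one cell of the fixed wooden caddy (2 x 2 cells, 80 mm square inside, centres 86 mm apart, walls 6 mm thick, tops 20 mm above the table; colours swap cells). Origin: centre of the pad's underside, 4 mm above the table; x, y along the caddy's walls, z up.
- blue_pad: blue pad, 70 mm square, 2 mm thick, for the full blue spool, fixed mid-floor in one cell of the fixed wooden caddy (2 x 2 cells, 80 mm square inside, centres 86 mm apart, walls 6 mm thick, tops 20 mm above the table; colours swap cells). Origin: centre of the pad's underside, 4 mm above the table; x, y along the caddy's walls, z up.
- black_pad: black pad, 70 mm square, 2 mm thick, for the tape clamp, fixed mid-floor in one cell of the fixed wooden caddy (2 x 2 cells, 80 mm square inside, centres 86 mm apart, walls 6 mm thick, tops 20 mm above the table; colours swap cells). Origin: centre of the pad's underside, 4 mm above the table; x, y along the caddy's walls, z up.
- green_spool: full spool of green thread, standing upright: cardboard foot disc 50 mm across and 3 mm thick, green thread winding 44 mm across from 3 to 55 mm above the underside, bare cardboard core 24 mm across rising to 66 mm. About 0.12 kg. Has no pad: leave it where it stands. Origin at the centre of its underside, z up along the core.
- spent_red_spool: nearly empty spool, upright: the same cardboard foot disc (50 mm) and core (24 mm, 66 mm tall) as the full ones, but only a thin band of red thread, 30 mm across, from 10 to 32 mm above the underside. Leave it where it stands. Origin at the centre of its underside, z up.
There are look-alikes about, which are no part of the job. There is more than one size of the black_pad; the one meant has the size given above. Of the things shaped like the red_pad, the red one is meant.

How it is judged:
By the outcome, as a careful person would: the job done as asked, in the order asked, and still so for the second after the job is handed in, with the robot touching nothing.
It also fails if it takes over 96 s, if anything falls off the work surface, if the arm or the gripper's body presses on something with over 40 N, if the wrist force passes 120 N, or if a joint passes its speed limit or range.

## Working session

There is one attempt and no reset: what is moved stays moved. The work goes in short steps, Python scripts to look and compute and a tool call to move; the robot and the scene stay as the last step left them, time stands still between calls to the robot, and variables do not carry over. Pictures are saved under pics/ and viewed, and the job is handed in when it is done.

Besides the shell and the picture viewer there is one more tool, called after "Call:" by a JSON object that holds its "name" and its "arguments", one argument or row to a line. servo_tool: Moves the arm, as the interface text tells. Its arguments: {"type":"object","properties":{"motion":{"type":"array","items":{"type":"array","items":{"type":"number"}}},"jaw":{"type":"number"}},"required":["motion"]}

```bash
mkdir -p pics; python3 - <<'E'
from bench import ctrl, vision
import cv2
s=ctrl.state()
print(s['t'],s['position'],s['eef_rot'],s['finger_gap'],s['ft_force'])
for n in ('scene','top','wrist'):
    im=vision.camera(n); cv2.imwrite(f'pics/{n}0.png',im)
    i=vision.camera_info(n)
    for k,v in i.items(): print(n,k,v)
E
```

```text
0.0 [ 0.27329517 -0.67097496  0.23040759] [ 0.58629194  0.39486839  0.58726667 -0.39428237] 0.0849658006944476 [ 0.72518481  0.81139707 -0.08446601]
scene camera_matrix [[380.74083802   0.         250.70793902]
 [  0.         380.74083802 193.46185689]
 [  0.           0.           1.        ]]
scene R [[-0.863128    0.50489394  0.00960029]
 [ 0.38214954  0.66548498 -0.64116415]
 [-0.33010874 -0.54973798 -0.76734371]]
scene t [ 0.36348807 -0.15205186  1.29999642]
top camera_matrix [[405.00570199   0.         245.66675304]
 [  0.         405.00570199 188.48371151]
 [  0.           0.           1.        ]]
top R [[-1.55186126e-01 -9.87885077e-01  5.84381300e-04]
 [-9.64397375e-01  1.51368181e-01 -2.16853354e-01]
 [ 2.14137736e-01 -3.42162077e-02 -9.76204016e-01]]
top t [0.08143125 0.44344127 0.92488066]
wrist camera_matrix [[304.82404221   0.         257.47126237]
 [  0.         304.82404221 191.22334424]
 [  0.           0.           1.        ]]
wrist mount [[ 9.62133919e-04 -2.90869186e-01  9.56762348e-01 -1.43207851e-01]
 [ 2.67657078e-04 -9.56762682e-01 -2.90869556e-01  7.43209861e-02]
 [ 9.99999501e-01  5.35939680e-04 -8.42680632e-04 -2.66509823e-04]
 [ 0.00000000e+00  0.00000000e+00  0.00000000e+00  1.00000000e+00]]
```

View pics/scene0.png

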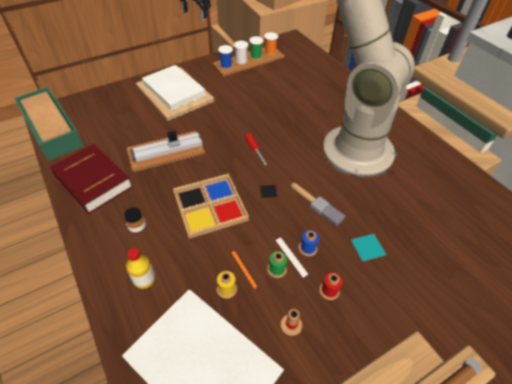

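View pics/top0.png

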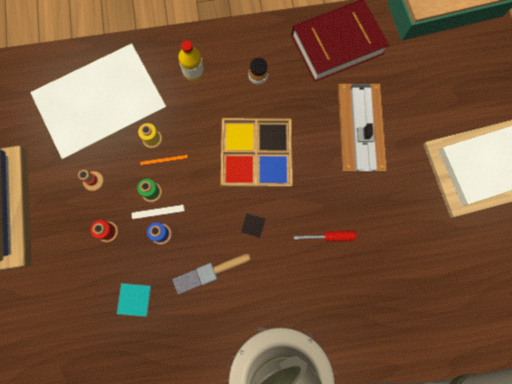

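View pics/wrist0.png

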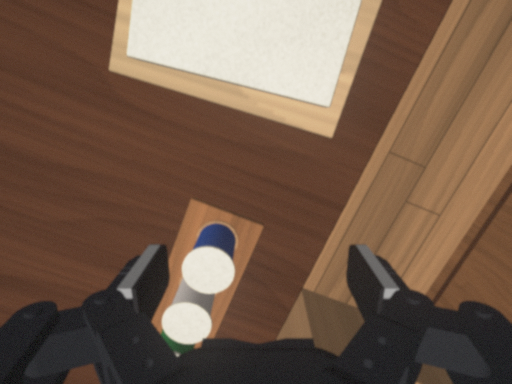

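The top view shows these candidates:
- **Full red spool:** (102,230), a wide red winding. The look-alike is the spent red spool at (88,179), with a thin band and a bare core.
- **Other spools:** blue (157,232), green (148,187), yellow (148,133). The yellow bottle at (190,60) isn't a spool.
- **Black pad:** the caddy cell at (273,136). The small loose black square at (253,225) is a look-alike.
- **Red pad:** the caddy cell at (239,169). The teal square at (134,300) is a look-alike.
- **Tape clamp:** (365,131), in the track.

Next I'll check these in close crops.

```bash
cat > h.py <<'E'
import numpy as np, cv2
from scipy.spatial.transform import Rotation as Rn
def cam(name,info,state=None):
    K=info['camera_matrix']
    if 'mount' in info:
        M=np.array(info['mount']); q=state['eef_rot']
        Rt=Rn.from_quat([q[1],q[2],q[3],q[0]]).as_matrix()
        Rwc=Rt@M[:3,:3]; c=Rt@M[:3,3]+state['position']
        R=Rwc.T; t=-R@c
    else: R=np.array(info['R']); t=np.array(info['t'])
    return np.array(K),R,t
def back(C,uv,z):
    K,R,t=C; d=R.T@np.linalg.inv(K)@np.array([uv[0],uv[1],1.]); c=-R.T@t
    return c+d*(z-c[2])/d[2]
def proj(C,X):
    K,R,t=C; p=(K@(R@np.atleast_2d(X).T+t[:,None])).T
    return p[:,:2]/p[:,2:]
E
python3 - <<'E'
import cv2
im=cv2.imread('pics/top0.png')
a=im[110:260,60:215]; cv2.imwrite('pics/c1.png',cv2.resize(a,None,fx=5,fy=4,interpolation=cv2.INTER_CUBIC)[:600,:800])
a=im[75:195,210:400]; cv2.imwrite('pics/c2.png',cv2.resize(a,None,fx=4,fy=4,interpolation=cv2.INTER_CUBIC))
E
```

```text
(no output)
```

View pics/c1.png

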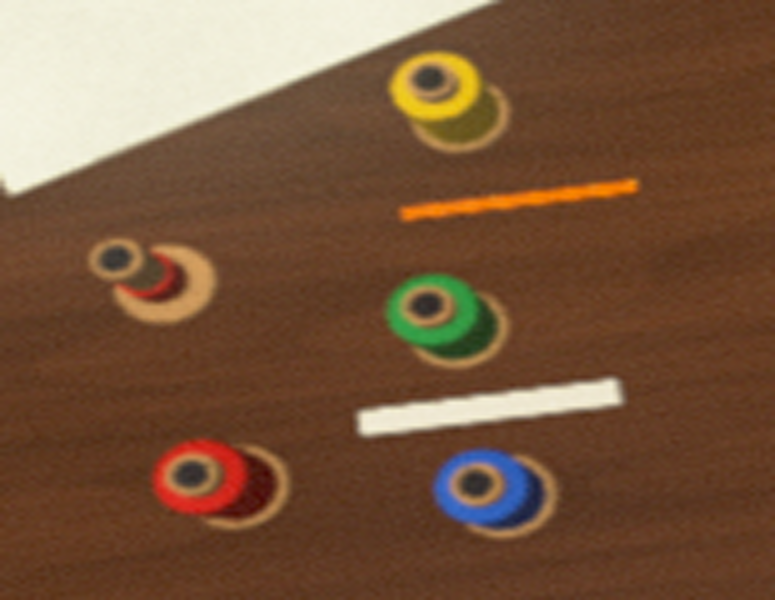

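View pics/c2.png

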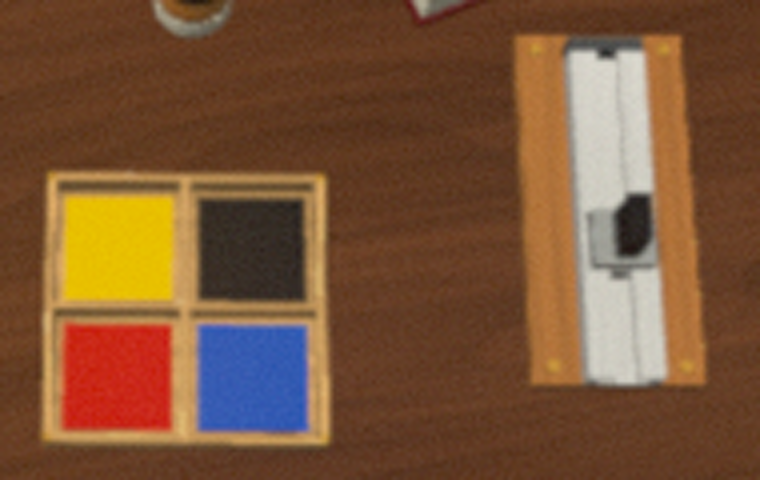

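```bash
python3 - <<'E'
from bench import vision
from h import *
C=cam('top',vision.camera_info('top'))
S=cam('scene',vision.camera_info('scene'))
im=cv2.imread('pics/top0.png'); hsv=cv2.cvtColor(im,cv2.COLOR_BGR2HSV)
for n,x,y in [('red',190,474),('yel',429,77),('blu',476,484),('grn',427,304),('spent',116,258)]:
    u=x/5+60-.4;v=y/4+110-.4
    X=back(C,(u,v),.066); print(n,(round(u,1),round(v,1)),X.round(4), 'scene px',proj(S,X).round(1), 'r',np.hypot(*X[:2]).round(3))
# caddy corners outer top z=.02
for n,x,y,z in [('c_tl',48,172,.02),('c_tr',326,174,.02),('c_bl',42,443,.02),('c_br',329,443,.02)]+[
 ('y',118,248,.006),('k',251,250,.006),('r',117,378,.006),('b',253,378,.006),
 ('open_l',582,383,.03),('open_r',668,381,.03),('top_l',568,50,.03),('top_r',643,50,.03)]:
    u=x/4+210-.4;v=y/4+75-.4
    X=back(C,(u,v),z); print(n,(round(u,1),round(v,1)),X.round(4))
# pads by mask
def m(lo,hi,box):
    k=cv2.inRange(hsv,lo,hi); o=np.zeros_like(k); o[box[1]:box[3],box[0]:box[2]]=k[box[1]:box[3],box[0]:box[2]]
    c=max(cv2.findContours(o,0,1)[0],key=cv2.contourArea)
    r=cv2.minAreaRect(c); M=cv2.moments(c); cc=(M['m10']/M['m00'],M['m01']/M['m00'])
    p=[back(C,q,.006)[:2] for q in cv2.boxPoints(r)]
    X=back(C,cc,.006)
    print(np.round(cc,1),X.round(4),[round(float(np.linalg.norm(p[i]-p[(i+1)%4])),4) for i in range(4)], [round(float(np.arctan2(*(p[i]-p[(i+1)%4])[::-1])),3) for i in range(4)])
m((20,150,120),(35,255,255),(215,115,300,195))
m((0,0,0),(180,120,60),(258,122,288,152))
m((0,180,120),(8,255,255),(215,115,300,195))
m((100,120,100),(130,255,255),(215,115,300,195))
E
```

```text
red (97.6, 228.1) [0.4073 0.3646 0.066 ] scene px [[332.6 278.4]] r 0.547
yel (145.4, 128.8) [0.632  0.2308 0.066 ] scene px [[223.7 277.1]] r 0.673
blu (154.8, 230.6) [0.3811 0.2347 0.066 ] scene px [[309.6 234.6]] r 0.448
grn (145.0, 185.6) [0.4907 0.2462 0.066 ] scene px [[276.7 256.2]] r 0.549
spent (82.8, 174.1) [0.5416 0.3894 0.066 ] scene px [[292.2 314.3]] r 0.667
c_tl (221.6, 117.6) [0.6514 0.0429 0.02  ]
c_tr (291.1, 118.1) [ 0.6223 -0.1338  0.02  ]
c_bl (220.1, 185.3) [0.4747 0.0721 0.02  ]
c_br (291.9, 185.3) [ 0.4471 -0.1038  0.02  ]
y (239.1, 136.6) [0.5984 0.0056 0.006 ]
k (272.4, 137.1) [ 0.5838 -0.0791  0.006 ]
r (238.8, 169.1) [0.5125 0.0194 0.006 ]
b (272.9, 169.1) [ 0.4992 -0.0658  0.006 ]
open_l (355.1, 170.3) [ 0.4582 -0.2638  0.03  ]
open_r (376.6, 169.8) [ 0.4512 -0.3167  0.03  ]
top_l (351.6, 87.1) [ 0.6785 -0.3025  0.03  ]
top_r (370.4, 87.1) [ 0.6709 -0.3506  0.03  ]
[239.4 136.6] [0.5983 0.0049 0.006 ] [0.0736, 0.0729, 0.0736, 0.0718] [2.997, 1.415, -0.16, -1.726]
[272.5 137. ] [ 0.584  -0.0795  0.006 ] [0.0598, 0.06, 0.0591, 0.0599] [1.415, -0.176, -1.726, 2.978]
[239.  168.8] [0.5134 0.0189 0.006 ] [0.069, 0.0683, 0.0681, 0.0684] [1.415, -0.159, -1.726, 2.997]
[272.5 169.1] [ 0.4994 -0.0651  0.006 ] [0.0665, 0.0657, 0.0655, 0.0657] [1.415, -0.177, -1.726, 2.978]
```

```bash
python3 - <<'E'
from bench import ctrl
from h import *
s=ctrl.state(); q=s['eef_rot']; R=Rn.from_quat([q[1],q[2],q[3],q[0]]).as_matrix(); print(R.round(3)); print(s['t'])
z=R[:,2]; print('jaw yaw',np.arctan2(z[1],z[0]))
M=np.array([[0.5489,-0.0307]]); a=-.1625
r=np.array([[np.cos(a),-np.sin(a)],[np.sin(a),np.cos(a)]])
for n,p in dict(red=(-.043,.043),yel=(.043,.043),blu=(-.043,-.043),blk=(.043,-.043)).items(): print(n,(M[0]+r@p).round(4))
E
```

```text
[[-0.001  0.926  0.377]
 [ 0.001  0.377 -0.926]
 [-1.    -0.    -0.001]]
0.15
jaw yaw -1.1839454615798681
red [0.5134 0.0187]
yel [0.5983 0.0048]
blu [ 0.4995 -0.0662]
blk [ 0.5844 -0.0801]
```

The crops agree with the description: (102,230) is the full red winding, and (88,179) is the spent spool. The caddy measures 179 mm outside (178 expected). The track's capped end is at the top of the image, so its open end is at (366,170), facing the robot. I'll move round the base to above the red spool, which stands at about (0.407, 0.365).

Call:
{"name": "servo_tool", "arguments": {
  "motion": [
    [33,57,0,0,0,0],
    [33,57,0,0,0,0],
    [33,57,0,0,0,0],
    [33,57,0,0,0,0],
    [33,57,0,0,0,0],
    [33,57,0,0,0,0],
    [33,57,0,0,0,0],
    [33,57,0,0,0,0],
    [33,57,0,0,0,0],
    [33,57,0,0,0,0],
    [33,57,0,0,0,0],
    [33,57,0,0,0,0]
  ],
  "jaw": 100
}}

```text
t: 1.15
position: [0.5246, -0.2368, 0.2313]
eef_rot: [0.587, 0.395, 0.587, -0.395]
ft_force: [1.2, -0.3, -0.2]
finger_gap: 0.0857
```

Call:
{"name": "servo_tool", "arguments": {
  "motion": [
    [3,26,0,0,0,0],
    [3,26,0,0,0,0],
    [3,26,0,0,0,0],
    [3,26,0,0,0,0],
    [3,26,0,0,0,0],
    [3,26,0,0,0,0],
    [-11.7,60.2,-5,0,0,0],
    [-11.7,60.2,-5,0,0,0],
    [-11.7,60.2,-5,0,0,0],
    [-11.7,60.2,-5,0,0,0],
    [-11.7,60.2,-5,0,0,0],
    [-11.7,60.2,-5,0,0,0]
  ]
}}

```text
t: 2.15
position: [0.4572, 0.2404, 0.1986]
eef_rot: [0.587, 0.395, 0.587, -0.395]
ft_force: [0.6, 0.1, -0.1]
finger_gap: 0.0854
```

Call:
{"name": "servo_tool", "arguments": {
  "motion": [
    [-8.0,12.5,-2,0,0,0],
    [-8.0,12.5,-2,0,0,0],
    [-8.0,12.5,-2,0,0,0],
    [-8.0,12.5,-2,0,0,0]
  ]
}}

```text
t: 2.48
position: [0.3751, 0.3676, 0.1783]
eef_rot: [0.587, 0.393, 0.588, -0.393]
ft_force: [0.7, 0.8, 0.7]
finger_gap: 0.0857
```

Call:
{"name": "servo_tool", "arguments": {
  "motion": [
    [3.2,0,0,0,0,0],
    [3.2,0,0,0,0,0],
    [3.2,0,0,0,0,0]
  ]
}}

```text
t: 2.73
position: [0.4109, 0.3641, 0.1785]
eef_rot: [0.587, 0.395, 0.587, -0.395]
ft_force: [0.2, -0.2, -1.1]
finger_gap: 0.0855
```

```bash
cat > shot.py <<'E'
import sys
from bench import ctrl, vision
from h import *
def shot(name):
    s=ctrl.state(); im=vision.camera('wrist'); cv2.imwrite(f'pics/{name}.png',im)
    C=cam('wrist',vision.camera_info('wrist'),s)
    np.savez(f'{name}.npz',K=C[0],R=C[1],t=C[2]); 
    print(s['t'],s['position'].round(4),s['joint_pos'].round(2),s['ft_force'].round(1))
    return s,im,C
if __name__=='__main__': shot(sys.argv[1])
E
python3 shot.py w1
```

```text
2.7333 [0.4109 0.3641 0.1785] [-0.77  0.46 -0.09  2.05  0.07  0.63 -2.08] [ 0.2 -0.2 -1.1]
```

View pics/w1.png

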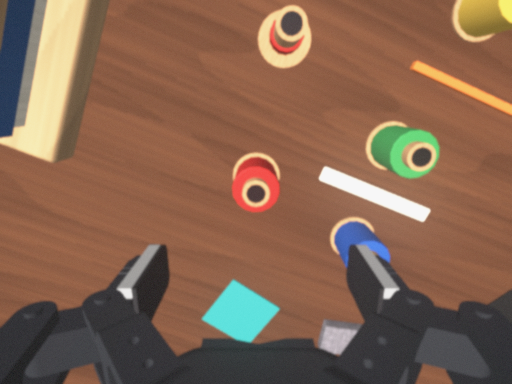

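The wrist view shows the red core top at (256,193), blue at about (362,245), green at (422,157) and the spent spool at (291,23).

```bash
python3 - <<'E'
from h import *
d=np.load('w1.npz'); C=(d['K'],d['R'],d['t'])
im=cv2.imread('pics/w1.png'); hsv=cv2.cvtColor(im,cv2.COLOR_BGR2HSV)
# dark hole of core centroid
def hole(u,v,w=10):
    g=im[v-w:v+w+1,u-w:u+w+1].max(2); k=(g<90).astype(np.uint8)
    M=cv2.moments(k,True); return (u-w+M['m10']/M['m00'],v-w+M['m01']/M['m00'],M['m00'])
for n,u,v in [('red',256,193),('grn',422,157),('spent',291,23)]:
    h=hole(u,v); print(n,np.round(h,1),back(C,h[:2],.066).round(4))
# ellipse of the winding top + foot for red
X=np.array([0.4073,0.3646,0]); 
for n in (.066,.055,0): print(proj(C,X+[0,0,n]).round(1))
c=cv2.resize(im[140:225,215:300],None,fx=7,fy=7,interpolation=cv2.INTER_CUBIC); cv2.imwrite('pics/w1c.png',c)
E
```

```text
red [255.5 193.4 178. ] [0.405  0.3641 0.066 ]
grn [421.3 156.6 211. ] [0.4883 0.2462 0.066 ]
spent [291.3  22.8 300. ] [0.5396 0.3895 0.066 ]
[[255.9 190.9]]
[[256.  187.4]]
[[256.2 173.3]]
```

View pics/w1c.png

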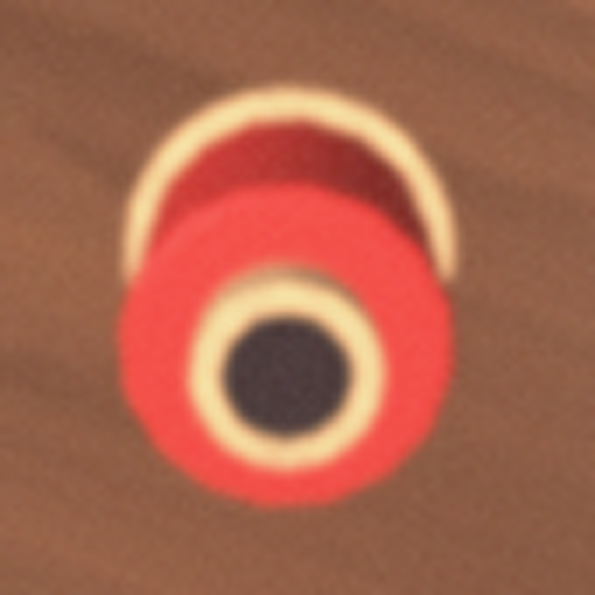

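Call:
{"name": "servo_tool", "arguments": {
  "motion": [
    [-0.6,0,-3,0,0,0],
    [-0.6,0,-6,0,0,0],
    [-0.6,0,-8,0,0,0],
    [-0.6,0,-8,0,0,0],
    [-0.6,0,-8,0,0,0],
    [-0.6,0,-8,0,0,0]
  ]
}}

```text
t: 3.28
position: [0.4045, 0.3639, 0.0998]
eef_rot: [0.587, 0.395, 0.587, -0.395]
ft_force: [0.2, -0.9, 0.6]
finger_gap: 0.0856
```

```bash
python3 shot.py w2
```

```text
3.2833 [0.4045 0.3639 0.0998] [-0.79  0.58 -0.07  2.12  0.09  0.45 -2.11] [ 0.2 -0.9  0.6]
```

View pics/w2.png

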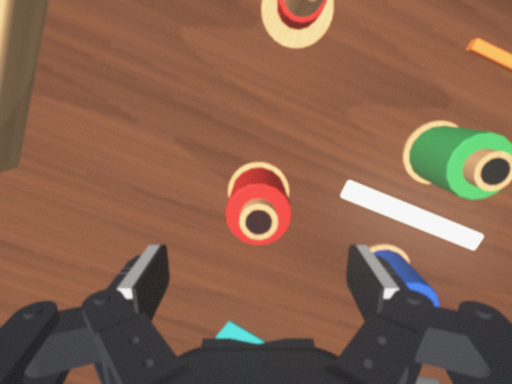

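```bash
cat > hole.py <<'E'
import sys
from h import *
n,u,v=sys.argv[1],int(sys.argv[2]),int(sys.argv[3]); w=int(sys.argv[4]) if len(sys.argv)>4 else 11; z=float(sys.argv[5]) if len(sys.argv)>5 else .066
d=np.load(n+'.npz'); C=(d['K'],d['R'],d['t']); im=cv2.imread(f'pics/{n}.png')
g=im[v-w:v+w+1,u-w:u+w+1].max(2); k=(g<90).astype(np.uint8); l,lab,st,ce=cv2.connectedComponentsWithStats(k)
i=1+np.argmax(st[1:,4]); p=ce[i]+[u-w,v-w]; print(p.round(1),st[i],back(C,p,z).round(4))
E
python3 hole.py w2 259 222 16
```

```text
[258.1 221.7] [  4   6  23  21 368] [0.4051 0.3641 0.066 ]
```

Call:
{"name": "servo_tool", "arguments": {
  "motion": [
    [0,0,-3,0,0,0],
    [0,0,-6,0,0,0],
    [0,0,-7.5,0,0,0],
    [0,0,-8,0,0,0],
    [0,0,-8,0,0,0]
  ]
}}

```text
t: 3.75
position: [0.4043, 0.3639, 0.0189]
eef_rot: [0.587, 0.394, 0.587, -0.395]
ft_force: [-0.7, 0.1, 0.1]
finger_gap: 0.0853
```

Call:
{"name": "servo_tool", "arguments": {
  "motion": [
    [0,0,0,0,0,0],
    [0,0,0,0,0,0],
    [0,0,0,0,0,0],
    [0,0,0,0,0,0],
    [0,0,0,0,0,0],
    [0,0,0,0,0,0],
    [0,0,0,0,0,0],
    [0,0,0,0,0,0]
  ],
  "jaw": 30
}}

```text
t: 4.42
position: [0.4048, 0.3643, 0.0203]
eef_rot: [0.587, 0.395, 0.587, -0.394]
ft_force: [-0.5, -0.9, 9.8]
finger_gap: 0.0428
```

Call:
{"name": "servo_tool", "arguments": {
  "motion": [
    [0,0,0.5,0,0,0],
    [0,0,2,0,0,0],
    [0,0,4.5,0,0,0],
    [0,0,7,0,0,0],
    [0,0,9,0,0,0],
    [0,0,9,0,0,0],
    [0,0,9,0,0,0]
  ]
}}

```text
t: 5.0
position: [0.4048, 0.3642, 0.1103]
eef_rot: [0.587, 0.396, 0.587, -0.394]
ft_force: [0.1, 0.4, -0.7]
finger_gap: 0.0428
```

```bash
python3 shot.py w3
```

```text
5.0 [0.4048 0.3642 0.1103] [-0.78  0.56 -0.07  2.12  0.09  0.47 -2.11] [ 0.1  0.4 -0.7]
```

View pics/w3.png

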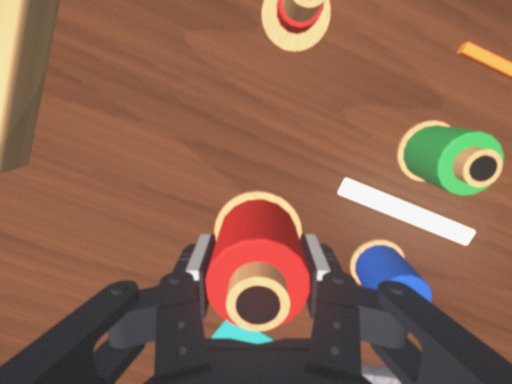

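```bash
python3 hole.py w3 258 303 26 .156
```

```text
[257.9 307.3] [  6  13  41  33 914] [0.4035 0.3639 0.156 ]
```

Call:
{"name": "servo_tool", "arguments": {
  "motion": [
    [0.3,-1,2,0,0,0],
    [0.6,-3,4,0,0,0],
    [1,-6,5,0,0,0],
    [1.5,-9.5,6,0,0,0],
    [2,-13,7,0,0,0],
    [2.5,-16.5,7,0,0,0],
    [3,-20,7,0,0,0],
    [3.5,-23.5,7,0,0,0],
    [4,-27,7,0,0,0],
    [4,-30,7,0,0,0],
    [4,-32,7,0,0,0],
    [4,-33,7,0,0,0]
  ]
}}

```text
t: 6.05
position: [0.4432, 0.0307, 0.1778]
eef_rot: [0.586, 0.395, 0.587, -0.397]
ft_force: [0.0, -0.5, -1.5]
finger_gap: 0.0428
```

Call:
{"name": "servo_tool", "arguments": {
  "motion": [
    [0,-1,0,0,0,0],
    [0,-1,0,0,0,0],
    [0,-1,0,0,0,0]
  ]
}}

```text
t: 6.3
position: [0.4443, 0.0246, 0.1786]
eef_rot: [0.587, 0.394, 0.587, -0.394]
ft_force: [-0.5, -0.3, -1.0]
finger_gap: 0.0429
```

```bash
python3 shot.py w4
```

```text
6.3 [0.4443 0.0246 0.1786] [-0.09  0.36 -0.12  2.27  0.08  0.52 -1.46] [-0.5 -0.3 -1. ]
```

View pics/w4.png

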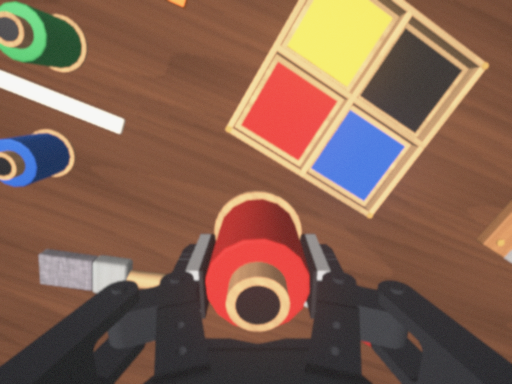

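The red pad is centred near (288,111) and the blue one near (357,155). I'll find the pad centres in the wrist frame.

```bash
cat > pads.py <<'E'
import sys
from h import *
def pads(name,bg=None):
    d=np.load(name+'.npz'); C=(d['K'],d['R'],d['t']); im=cv2.imread(f'pics/{name}.png'); hsv=cv2.cvtColor(im,cv2.COLOR_BGR2HSV)
    g=[float(a) for a in sys.argv[2:4]]
    a=-.1625; r=np.array([[np.cos(a),-np.sin(a)],[np.sin(a),np.cos(a)]]); g=np.array(g)
    for n,p,lo,hi in [('red',(-.043,.043),(0,150,100),(6,255,255)),('yel',(.043,.043),(22,120,100),(35,255,255)),('blu',(-.043,-.043),(100,110,100),(130,255,255)),('blk',(.043,-.043),(0,0,0),(180,140,75))]:
        c=g+r@p
        cell=np.array([[*(c+r@np.array(q)),.012] for q in [(-.039,-.039),(-.039,.039),(.039,.039),(.039,-.039)]])
        m=np.zeros(im.shape[:2],np.uint8); cv2.fillConvexPoly(m,proj(C,cell).astype(np.int32),255)
        k=cv2.inRange(hsv,lo,hi)&m
        k=cv2.morphologyEx(k,cv2.MORPH_CLOSE,np.ones((3,3)))
        cs=cv2.findContours(k,0,1)[0]
        if not cs: print(n,'none'); continue
        ct=max(cs,key=cv2.contourArea)
        w=np.array([back(C,q[0],.006)[:2] for q in ct],np.float32)*1000
        (cx,cy),(sx,sy),an=cv2.minAreaRect(w)
        print(n,'c',round(cx/1000,4),round(cy/1000,4),'size',round(sx,1),round(sy,1),'ang',round(an,1))
pads(sys.argv[1])
E
python3 pads.py w4 .5489 -.0307; python3 hole.py w4 258 303 26 .224
```

```text
red c 0.5118 0.0195 size 68.9 68.8 ang 80.7
yel c 0.597 0.0056 size 70.3 71.5 ang 80.5
blu c 0.4979 -0.0652 size 68.1 67.7 ang 80.8
blk c 0.583 -0.0797 size 65.3 66.8 ang 80.8
[257.4 304.8] [   5   10   42   36 1194] [0.4439 0.0248 0.224 ]
```

Call:
{"name": "servo_tool", "arguments": {
  "motion": [
    [1.5,-0.1,0,0,0,0],
    [4,-0.3,-1,0,0,0],
    [6,-0.5,-3,0,0,0],
    [6.75,-0.55,-6,0,0,0],
    [6.75,-0.55,-9,0,0,0],
    [6.75,-0.55,-11,0,0,0],
    [6.75,-0.55,-12,0,0,0],
    [6.75,-0.55,-12,0,0,0],
    [6.75,-0.55,-12,0,0,0]
  ]
}}

```text
t: 7.1
position: [0.5117, 0.0193, 0.0589]
eef_rot: [0.587, 0.394, 0.587, -0.394]
ft_force: [0.3, -0.3, -1.3]
finger_gap: 0.0423
```

Now at (0.5117, 0.0193), as wanted. I'll lower to z 0.027 and release with a partial opening.

Call:
{"name": "servo_tool", "arguments": {
  "motion": [
    [0,0,-1.2,0,0,0],
    [0,0,-2.2,0,0,0],
    [0,0,-2.8,0,0,0],
    [0,0,-3.2,0,0,0],
    [0,0,-3.2,0,0,0],
    [0,0,-3.2,0,0,0]
  ]
}}

```text
t: 7.6
position: [0.5118, 0.0184, 0.0271]
eef_rot: [0.587, 0.395, 0.587, -0.395]
ft_force: [0.0, -0.4, -1.7]
finger_gap: 0.0426
```

Call:
{"name": "servo_tool", "arguments": {
  "motion": [
    [0,0,0,0,0,0],
    [0,0,0,0,0,0],
    [0,0,0,0,0,0],
    [0,0,0,0,0,0],
    [0,0,0,0,0,0]
  ],
  "jaw": 70
}}

```text
t: 8.02
position: [0.5119, 0.0183, 0.0271]
eef_rot: [0.587, 0.395, 0.587, -0.395]
ft_force: [0.3, -0.6, -0.3]
finger_gap: 0.0601
```

Call:
{"name": "servo_tool", "arguments": {
  "motion": [
    [0,0,2,0,0,0],
    [0,0,5,0,0,0],
    [0,0,9,0,0,0],
    [0,0,12,0,0,0],
    [0,0,14,0,0,0],
    [0,0,14,0,0,0],
    [0,0,14,0,0,0]
  ],
  "jaw": 100
}}

```text
t: 8.6
position: [0.5122, 0.0183, 0.168]
eef_rot: [0.587, 0.395, 0.586, -0.394]
ft_force: [-0.0, 0.3, 0.3]
finger_gap: 0.0855
```

```bash
python3 shot.py w5
```

```text
8.6 [0.5122 0.0183 0.168 ] [-0.06  0.44 -0.11  2.14  0.09  0.56 -1.43] [-0.   0.3  0.3]
```

View pics/w5.png

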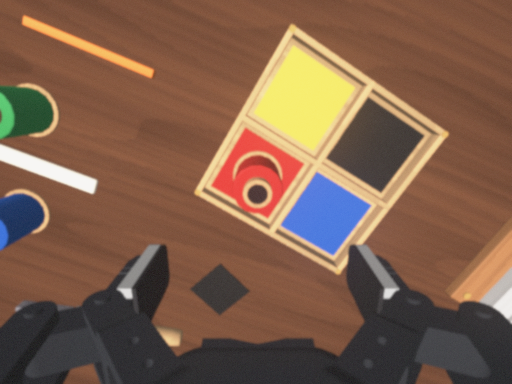

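```bash
python3 hole.py w5 257 194 14 .072; python3 pads.py w5 .5475 -.030
```

```text
[257.  193.9] [  6   6  17  16 210] [0.5115 0.0188 0.072 ]
red c 0.5089 0.02 size 68.7 74.7 ang 80.7
yel c 0.5969 0.0053 size 70.8 70.5 ang 81.0
blu c 0.4979 -0.0652 size 68.4 67.8 ang 80.7
blk c 0.5818 -0.0868 size 51.6 66.2 ang 81.8
```

Red is upright at (0.5115, 0.0188), about 1 mm from the pad centre. Next is yellow at about (0.630, 0.231).

Call:
{"name": "servo_tool", "arguments": {
  "motion": [
    [11.8,21.3,0,0,0,0],
    [11.8,21.3,0,0,0,0],
    [11.8,21.3,0,0,0,0],
    [11.8,21.3,0,0,0,0],
    [11.8,21.3,0,0,0,0],
    [11.8,21.3,0,0,0,0],
    [11.8,21.3,0,0,0,0],
    [11.8,21.3,-4,0,0,0],
    [11.8,21.3,-7,0,0,0],
    [11.8,21.3,-7,0,0,0],
    [11.8,21.3,-7,0,0,0]
  ]
}}

```text
t: 9.57
position: [0.628, 0.2305, 0.0942]
eef_rot: [0.586, 0.393, 0.588, -0.396]
ft_force: [1.3, -0.1, 0.3]
finger_gap: 0.0852
```

```bash
python3 shot.py w6;python3 hole.py w6 258 222 20
```

```text
9.5667 [0.628  0.2305 0.0942] [-0.38  0.69 -0.08  1.83  0.09  0.63 -1.7 ] [ 1.3 -0.1  0.3]
[258.4 225.4] [  8  12  26  24 495] [0.6283 0.2304 0.066 ]
```

View pics/w6.png

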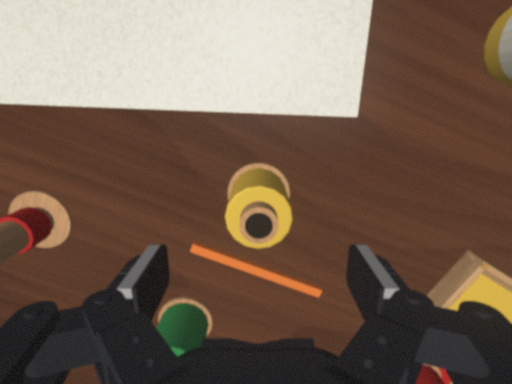

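Call:
{"name": "servo_tool", "arguments": {
  "motion": [
    [0,0,-1,0,0,0],
    [0,0,-3,0,0,0],
    [0,0,-5,0,0,0],
    [0,0,-5,0,0,0],
    [0,0,-5,0,0,0]
  ]
}}

```text
t: 10.03
position: [0.6298, 0.2312, 0.0472]
eef_rot: [0.587, 0.395, 0.587, -0.395]
ft_force: [0.6, -0.4, 0.2]
finger_gap: 0.0853
```

Call:
{"name": "servo_tool", "arguments": {
  "motion": [
    [-0.15,-0.1,-1.2,0,0,0],
    [-0.15,-0.1,-2.4,0,0,0],
    [-0.15,-0.1,-2.7,0,0,0],
    [-0.15,-0.1,-2.7,0,0,0]
  ]
}}

```text
t: 10.37
position: [0.6277, 0.2301, 0.0189]
eef_rot: [0.586, 0.394, 0.587, -0.395]
ft_force: [0.2, 0.5, 0.2]
finger_gap: 0.0856
```

Call:
{"name": "servo_tool", "arguments": {
  "motion": [
    [0,0,0,0,0,0],
    [0,0,0,0,0,0],
    [0,0,0,0,0,0],
    [0,0,0,0,0,0],
    [0,0,0,0,0,0],
    [0,0,0,0,0,0],
    [0,0,0,0,0,0],
    [0,0,0,0,0,0]
  ],
  "jaw": 30
}}

```text
t: 11.03
position: [0.6287, 0.2305, 0.0206]
eef_rot: [0.587, 0.395, 0.587, -0.394]
ft_force: [-0.5, -0.4, 6.1]
finger_gap: 0.0429
```

Call:
{"name": "servo_tool", "arguments": {
  "motion": [
    [0,0,0.5,0,0,0],
    [0,0,2,0,0,0],
    [0,0,4.5,0,0,0],
    [0,0,7,0,0,0],
    [0,0,9,0,0,0],
    [0,0,10,0,0,0],
    [0,0,10,0,0,0],
    [0,0,10,0,0,0]
  ]
}}

```text
t: 11.7
position: [0.6281, 0.2302, 0.1197]
eef_rot: [0.587, 0.395, 0.587, -0.395]
ft_force: [0.8, -0.5, -1.4]
finger_gap: 0.0428
```

```bash
python3 shot.py w7;python3 hole.py w7 258 303 26 .166
```

```text
11.7 [0.6281 0.2302 0.1197] [-0.38  0.66 -0.09  1.82  0.08  0.67 -1.7 ] [ 0.8 -0.5 -1.4]
[257.5 305. ] [   4   10   44   37 1281] [0.6282 0.2307 0.166 ]
```

View pics/w7.png

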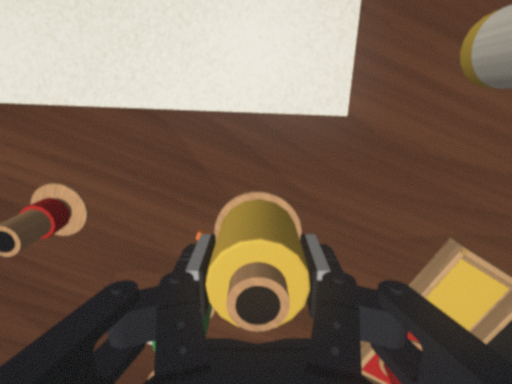

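Call:
{"name": "servo_tool", "arguments": {
  "motion": [
    [-0.2,-1,0,0,0,0],
    [-0.5,-3.5,0,0,0,0],
    [-1,-7,0,0,0,0],
    [-1.5,-10.5,0,0,0,0],
    [-2,-14,0,0,0,0],
    [-2.5,-17.5,0,0,0,0],
    [-3,-20.5,0,0,0,0],
    [-3.1,-22,0,0,0,0],
    [-3.1,-22.5,-2,0,0,0],
    [-3.1,-22.5,-4,0,0,0],
    [-3.1,-22.5,-6,0,0,0],
    [-3.1,-22.5,-6,0,0,0]
  ]
}}

```text
t: 12.75
position: [0.5942, 0.0042, 0.0557]
eef_rot: [0.585, 0.393, 0.589, -0.396]
ft_force: [-0.6, -0.2, -1.9]
finger_gap: 0.0423
```

Call:
{"name": "servo_tool", "arguments": {
  "motion": [
    [0,0,0,0,0,0],
    [0,0,0,0,0,0]
  ]
}}

```text
t: 12.92
position: [0.597, 0.0051, 0.0599]
eef_rot: [0.587, 0.394, 0.587, -0.395]
ft_force: [-0.2, 0.2, -0.5]
finger_gap: 0.0426
```

Call:
{"name": "servo_tool", "arguments": {
  "motion": [
    [0,0,-1.2,0,0,0],
    [0,0,-2.2,0,0,0],
    [0,0,-2.9,0,0,0],
    [0,0,-3.3,0,0,0],
    [0,0,-3.3,0,0,0],
    [0,0,-3.3,0,0,0]
  ]
}}

```text
t: 13.42
position: [0.5972, 0.0055, 0.0266]
eef_rot: [0.587, 0.394, 0.587, -0.395]
ft_force: [0.8, 1.2, -1.6]
finger_gap: 0.0429
```

Call:
{"name": "servo_tool", "arguments": {
  "motion": [
    [0,0,0,0,0,0],
    [0,0,0,0,0,0],
    [0,0,0,0,0,0],
    [0,0,0,0,0,0],
    [0,0,0,0,0,0]
  ],
  "jaw": 70
}}

```text
t: 13.83
position: [0.5973, 0.0053, 0.0269]
eef_rot: [0.587, 0.395, 0.587, -0.395]
ft_force: [-0.7, 0.4, -1.1]
finger_gap: 0.0596
```

Call:
{"name": "servo_tool", "arguments": {
  "motion": [
    [0,0,2,0,0,0],
    [0,0,5,0,0,0],
    [0,0,9,0,0,0],
    [0,0,12,0,0,0],
    [0,0,14,0,0,0],
    [0,0,14,0,0,0],
    [0,0,14,0,0,0]
  ],
  "jaw": 100
}}

```text
t: 14.42
position: [0.5978, 0.0053, 0.1681]
eef_rot: [0.587, 0.395, 0.586, -0.394]
ft_force: [-0.1, -0.2, 0.1]
finger_gap: 0.0854
```

```bash
python3 shot.py w8; python3 hole.py w8 257 194 14 .072; python3 pads.py w8 .5475 -.030
```

```text
14.4167 [0.5978 0.0053 0.1681] [-0.01  0.53 -0.13  1.95  0.11  0.67 -1.39] [-0.1 -0.2  0.1]
red c 0.5077 0.0201 size 68.6 76.6 ang 80.7
yel c 0.5946 0.0058 size 70.0 75.1 ang 80.7
blu c 0.4979 -0.0652 size 68.0 67.5 ang 80.8
blk c 0.581 -0.0923 size 38.7 64.7 ang 80.9Traceback (most recent call last):
  File "hole.py", line 6, in <module>
    i=1+np.argmax(st[1:,4]); p=ce[i]+[u-w,v-w]; print(p.round(1),st[i],back(C,p,z).round(4))
        ~~~~~~~~~^^^^^^^^^^
    return _wrapfunc(a, 'argmax', axis=axis, out=out, **kwds)
    return bound(*args, **kwds)
ValueError: attempt to get argmax of an empty sequence
```

View pics/w8.png

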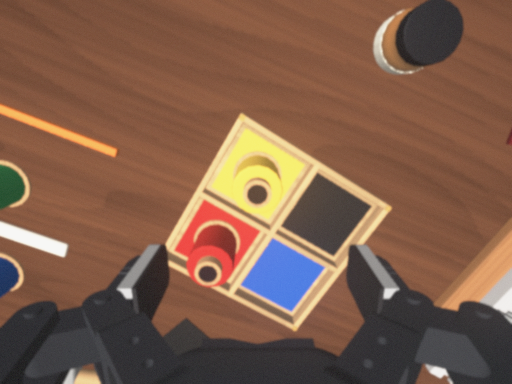

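Yellow stands at (257,194) in this view, centred on its pad. Next is blue at about (0.379, 0.2345).

Call:
{"name": "servo_tool", "arguments": {
  "motion": [
    [-21.8,22.9,0,0,0,0],
    [-21.8,22.9,0,0,0,0],
    [-21.8,22.9,0,0,0,0],
    [-21.8,22.9,0,0,0,0],
    [-21.8,22.9,0,0,0,0],
    [-21.8,22.9,0,0,0,0],
    [-21.8,22.9,0,0,0,0],
    [-21.8,22.9,0,0,0,0],
    [-21.8,22.9,-4,0,0,0],
    [-21.8,22.9,-6,0,0,0],
    [-21.8,22.9,-6,0,0,0],
    [-21.8,22.9,-6,0,0,0]
  ]
}}

```text
t: 15.47
position: [0.3781, 0.2336, 0.1055]
eef_rot: [0.586, 0.393, 0.587, -0.396]
ft_force: [-0.2, 0.3, 0.0]
finger_gap: 0.0855
```

Call:
{"name": "servo_tool", "arguments": {
  "motion": [
    [0,0,0,0,0,0],
    [0,0,0,0,0,0]
  ]
}}

```text
t: 15.63
position: [0.3798, 0.2342, 0.1076]
eef_rot: [0.587, 0.395, 0.586, -0.395]
ft_force: [0.5, -0.3, 0.9]
finger_gap: 0.0855
```

```bash
python3 shot.py w9; python3 hole.py w9 258 220 20
```

```text
15.6333 [0.3798 0.2342 0.1076] [-0.62  0.49 -0.09  2.33  0.13  0.32 -2.  ] [ 0.5 -0.3  0.9]
[257.  218.6] [  8   8  23  22 375] [0.3791 0.2347 0.066 ]
```

View pics/w9.png

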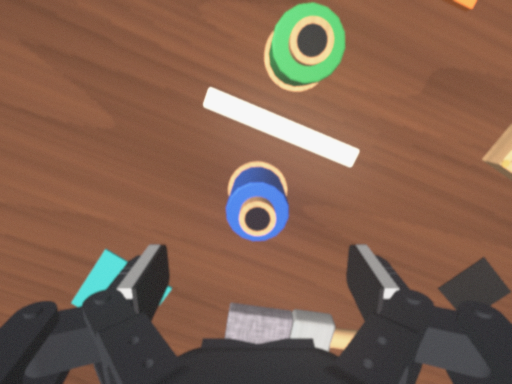

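Centred on blue. Joint 6 is getting near its lower limit, so I'll go down in stages.

Call:
{"name": "servo_tool", "arguments": {
  "motion": [
    [-0.05,0,-2,0,0,0],
    [-0.05,0,-4,0,0,0],
    [-0.05,0,-5,0,0,0],
    [-0.05,0,-5,0,0,0],
    [-0.05,0,-5,0,0,0]
  ]
}}

```text
t: 16.1
position: [0.379, 0.2342, 0.0573]
eef_rot: [0.587, 0.395, 0.587, -0.395]
ft_force: [0.2, -0.1, 0.4]
finger_gap: 0.0855
```

```bash
python3 -c "
from bench import ctrl
s=ctrl.state();print(s['position'].round(4),s['joint_pos'].round(3))"
```

```text
[0.379  0.2342 0.0573] [-0.646  0.595 -0.05   2.364  0.154  0.185 -2.024]
```

Going straight down would reach joint 6's limit at about z 0.03. So I'll lean the tool by 0.1 rad about the jaw axis, with fingertips toward the base. The pads stay flat on the winding that way.

Call:
{"name": "servo_tool", "arguments": {
  "motion": [
    [-0.1,-0.05,0,-0.019,0.046,0],
    [-0.23,-0.1,0,-0.038,0.093,0],
    [-0.23,-0.1,0,-0.038,0.093,0],
    [-0.23,-0.1,0,-0.038,0.093,0]
  ]
}}

```text
t: 16.43
position: [0.3776, 0.2336, 0.0578]
eef_rot: [0.566, 0.366, 0.605, -0.423]
ft_force: [0.3, -0.5, -0.2]
finger_gap: 0.0857
```

```bash
python3 -c "
from bench import ctrl
s=ctrl.state();print(s['position'].round(4),s['joint_pos'].round(3))"
```

```text
[0.3776 0.2336 0.0578] [-0.574  0.611 -0.125  2.295  0.13   0.334 -1.991]
```

Call:
{"name": "servo_tool", "arguments": {
  "motion": [
    [0,0,-1.2,0,0,0],
    [0,0,-2.6,0,0,0],
    [0,0,-3.7,0,0,0],
    [0,0,-3.7,0,0,0],
    [0,0,-3.7,0,0,0]
  ]
}}

```text
t: 16.85
position: [0.3759, 0.233, 0.0201]
eef_rot: [0.566, 0.364, 0.606, -0.424]
ft_force: [0.5, 0.1, -0.4]
finger_gap: 0.0854
```

Call:
{"name": "servo_tool", "arguments": {
  "motion": [
    [0,0,0,0,0,0],
    [0,0,0,0,0,0],
    [0,0,0,0,0,0],
    [0,0,0,0,0,0],
    [0,0,0,0,0,0],
    [0,0,0,0,0,0],
    [0,0,0,0,0,0],
    [0,0,0,0,0,0]
  ],
  "jaw": 30
}}

```text
t: 17.52
position: [0.3767, 0.2335, 0.0207]
eef_rot: [0.566, 0.365, 0.606, -0.423]
ft_force: [-0.0, 0.2, 10.1]
finger_gap: 0.0428
```

Call:
{"name": "servo_tool", "arguments": {
  "motion": [
    [0,0,0.5,0,0,0],
    [0,0,2,0,0,0],
    [0,0,4.5,0,0,0],
    [0,0,7,0,0,0],
    [0,0,9,0,0,0],
    [0,0,10,0,0,0],
    [0,0,10,0,0,0],
    [0,0,10,0,0,0]
  ]
}}

```text
t: 18.18
position: [0.3767, 0.2333, 0.1204]
eef_rot: [0.566, 0.365, 0.606, -0.423]
ft_force: [0.7, -0.5, -1.7]
finger_gap: 0.0428
```

```bash
python3 shot.py w10;python3 hole.py w10 258 303 26 .166
```

```text
18.1833 [0.3767 0.2333 0.1204] [-0.54  0.49 -0.16  2.26  0.1   0.5  -1.97] [ 0.7 -0.5 -1.7]
[257.5 308.6] [   5   16   42   32 1067] [0.379  0.2346 0.166 ]
```

View pics/w10.png

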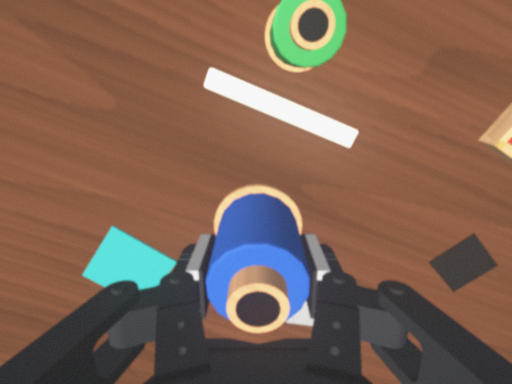

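Call:
{"name": "servo_tool", "arguments": {
  "motion": [
    [0.6,-0.8,1,0,0,0],
    [2.5,-3,2,0,0,0],
    [4.5,-6,3,0,0,0],
    [6,-9.3,3,0,0,0],
    [7.2,-12.7,3,0,0,0],
    [8.2,-16.2,3,0,0,0],
    [9.2,-19.7,3,0,0,0],
    [10.2,-23.2,3,0,0,0],
    [11.1,-26.5,3,0,0,0],
    [11.7,-29,3,0,0,0],
    [11.9,-30,2,0,0,0],
    [11.9,-30,0,0,0,0]
  ]
}}

```text
t: 19.23
position: [0.4963, -0.0699, 0.1196]
eef_rot: [0.566, 0.366, 0.604, -0.425]
ft_force: [1.0, 1.0, -2.1]
finger_gap: 0.043
```

Call:
{"name": "servo_tool", "arguments": {
  "motion": [
    [0,0,-2,0,0,0],
    [0,0,-4,0,0,0],
    [0,0,-6,0,0,0],
    [0,0,-6,0,0,0],
    [0,0,-6,0,0,0]
  ]
}}

```text
t: 19.65
position: [0.4941, -0.066, 0.0583]
eef_rot: [0.565, 0.363, 0.607, -0.424]
ft_force: [0.4, 0.2, -0.8]
finger_gap: 0.0425
```

```bash
python3 shot.py w11;python3 hole.py w11 258 303 26 .106
```

```text
19.65 [ 0.4941 -0.066   0.0583] [ 0.06  0.64 -0.09  2.18  0.22  0.43 -1.41] [ 0.4  0.2 -0.8]
[257.3 308.6] [   5   16   42   33 1083] [ 0.4985 -0.0638  0.106 ]
```

View pics/w11.png

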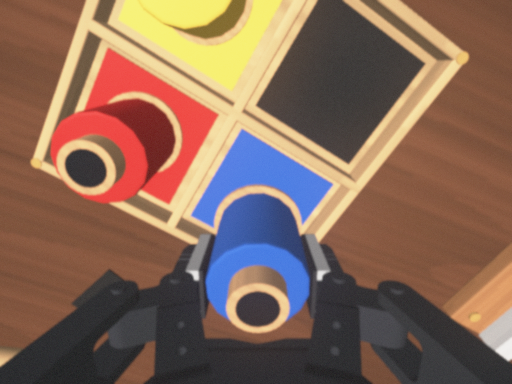

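Call:
{"name": "servo_tool", "arguments": {
  "motion": [
    [0,0,-1.2,0,0,0],
    [0,0,-2,0,0,0],
    [0,0,-2,0,0,0],
    [0,0,-2,0,0,0]
  ]
}}

```text
t: 20.03
position: [0.4954, -0.0666, 0.0402]
eef_rot: [0.566, 0.364, 0.606, -0.424]
ft_force: [0.1, -0.3, -0.9]
finger_gap: 0.0428
```

Call:
{"name": "servo_tool", "arguments": {
  "motion": [
    [0,0,-0.8,0,0,0],
    [0,0,-1.3,0,0,0],
    [0,0,-1.3,0,0,0],
    [0,0,-1.3,0,0,0]
  ]
}}

```text
t: 20.37
position: [0.4953, -0.0666, 0.0266]
eef_rot: [0.566, 0.364, 0.606, -0.424]
ft_force: [1.0, -0.2, -1.1]
finger_gap: 0.0429
```

Call:
{"name": "servo_tool", "arguments": {
  "motion": [
    [0,0,0,0,0,0],
    [0,0,0,0,0,0],
    [0,0,0,0,0,0],
    [0,0,0,0,0,0],
    [0,0,0,0,0,0]
  ],
  "jaw": 70
}}

```text
t: 20.78
position: [0.4955, -0.0667, 0.027]
eef_rot: [0.566, 0.365, 0.606, -0.424]
ft_force: [-0.4, 0.7, 0.2]
finger_gap: 0.0601
```

Call:
{"name": "servo_tool", "arguments": {
  "motion": [
    [0,0,2,0,0,0],
    [0,0,5,0,0,0],
    [0,0,9,0,0,0],
    [0,0,12,0,0,0],
    [0.2,0.1,14,0.038,-0.093,0],
    [0.2,0.1,14,0.038,-0.093,0],
    [0.2,0.1,14,0.038,-0.093,0]
  ],
  "jaw": 100
}}

```text
t: 21.37
position: [0.497, -0.0664, 0.1681]
eef_rot: [0.587, 0.395, 0.586, -0.395]
ft_force: [0.0, 0.1, -0.1]
finger_gap: 0.0853
```

```bash
python3 shot.py w12; python3 pads.py w12 .5475 -.030;python3 hole.py w12 257 194 14 .072; 
```

```text
21.3667 [ 0.497  -0.0664  0.1681] [ 0.15  0.43 -0.18  2.16  0.14  0.56 -1.32] [ 0.   0.1 -0.1]
red c 0.5091 0.0204 size 69.8 74.4 ang 80.7
yel c 0.5972 0.0064 size 71.6 70.1 ang 80.5
blu c 0.4954 -0.0651 size 67.8 72.8 ang 80.8
blk c 0.5823 -0.0848 size 54.5 66.0 ang 80.5
[256.9 191.5] [  6   4  17  16 226] [ 0.4981 -0.0651  0.072 ]
```

View pics/w12.png

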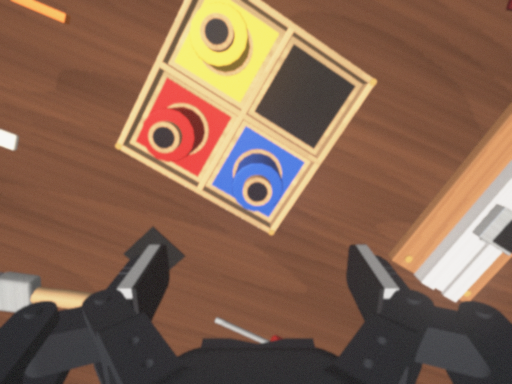

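Blue is at (0.4981, -0.0651), on its pad centre. All three spools are placed. Now the clamp: hover over it with the jaws turned across the track.

Call:
{"name": "servo_tool", "arguments": {
  "motion": [
    [4.8,-23.9,3,0,0,-0.1],
    [4.8,-23.9,3,0,0,-0.2],
    [4.8,-23.9,3,0,0,-0.3],
    [4.8,-23.9,3,0,0,-0.4],
    [4.8,-23.9,3,0,0,-0.5],
    [4.8,-23.9,3,0,0,-0.551],
    [4.8,-23.9,3,0,0,-0.551],
    [4.8,-23.9,3,0,0,-0.551],
    [4.8,-23.9,3,0,0,-0.551],
    [4.8,-23.9,3,0,0,-0.551]
  ]
}}

```text
t: 22.25
position: [0.5454, -0.3027, 0.1956]
eef_rot: [-0.457, -0.538, -0.459, 0.539]
ft_force: [0.1, -0.4, -0.9]
finger_gap: 0.085
```

```bash
python3 shot.py w13; python3 - <<'E'
import cv2
im=cv2.imread('pics/w13.png'); cv2.imwrite('pics/w13b.png',cv2.resize(im,(800,600),interpolation=cv2.INTER_CUBIC))
E
```

```text
22.25 [ 0.5454 -0.3027  0.1956] [ 0.43  0.52 -0.03  1.87  0.02  0.75 -1.33] [ 0.1 -0.4 -0.9]
```

View pics/w13b.png

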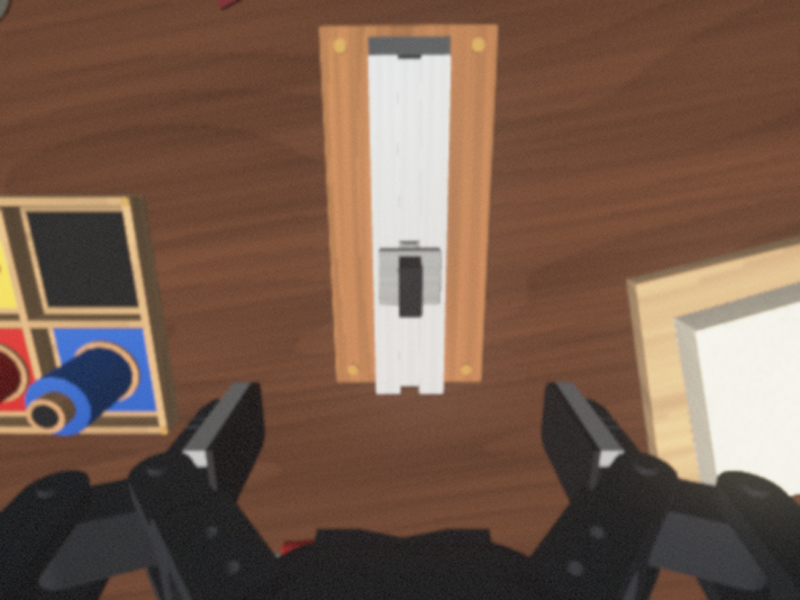

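```bash
python3 - <<'E'
from h import *
im=cv2.imread('pics/w13.png'); cv2.imwrite('pics/w13c.png',cv2.resize(im[145:265,215:315],None,fx=5,fy=5,interpolation=cv2.INTER_CUBIC))
d=np.load('w13.npz'); C=(d['K'],d['R'],d['t'])
a=[back(C,(u/1.5625,v/1.5625),.03) for u,v in [(409,57),(409,388),(368,53),(450,53),(376,393),(443,393)]]
for x in a: print(x.round(4))
e=a[0]-a[1]; print(np.arctan2(e[1],e[0]),np.linalg.norm(e))
for p,q in [(2,4),(3,5)]:
    e=a[p]-a[q]; print(np.arctan2(e[1],e[0]),np.linalg.norm(e))
print(np.linalg.norm(a[4]-a[5]))
E
```

```text
[ 0.6712 -0.3264  0.03  ]
[ 0.4584 -0.2927  0.03  ]
[ 0.6771 -0.3031  0.03  ]
[ 0.6694 -0.3504  0.03  ]
[ 0.4582 -0.2685  0.03  ]
[ 0.4505 -0.3163  0.03  ]
-0.15723338486072805 0.215449162818793
-0.15647801535914702 0.22161749413432213
-0.15473190425437722 0.22153140488758696
0.0483548065014304
```

View pics/w13c.png

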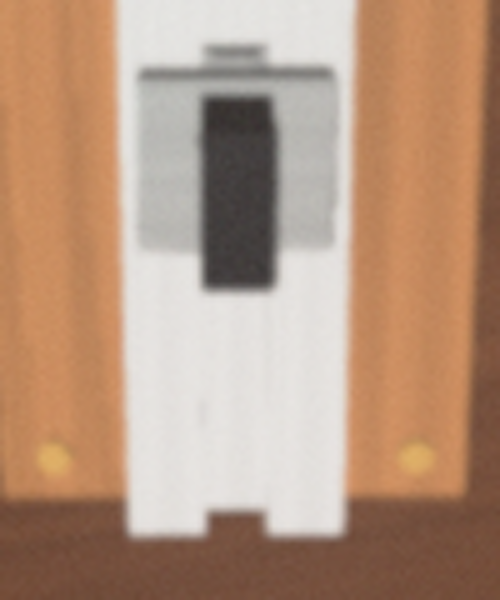

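```bash
python3 - <<'E'
from h import *
from bench import ctrl
s=ctrl.state(); q=s['eef_rot']; R=Rn.from_quat([q[1],q[2],q[3],q[0]]).as_matrix(); z=R[:,2]; print('jaw yaw',np.arctan2(z[1],z[0]),s['t'],s['qd'].round(2), R[:,0].round(4))
d=np.load('w13.npz'); C=(d['K'],d['R'],d['t'])
b=lambda u,v,z: back(C,(u/5+215-.4,v/5+145-.4),z)
bl=[b(138,78,.0425),b(335,78,.0425),b(138,248,.0425),b(335,248,.0425)]
print('block',np.mean(bl,0).round(4),np.linalg.norm(bl[0]-bl[1]),np.linalg.norm(bl[0]-bl[2]))
g=[b(203,132,.0765),b(273,132,.0765),b(203,290,.0765),b(276,290,.0765)]
print('grip',np.mean(g,0).round(4),np.linalg.norm(g[2]-g[3]),np.linalg.norm(g[0]-g[2]))
E
```

```text
jaw yaw -1.7322851702738542 22.3 [-0.   -0.01  0.   -0.    0.   -0.    0.  ] [-0.0018  0.0014 -1.    ]
block [ 0.5427 -0.3061  0.0425] 0.038822540049821885 0.035167168870479
grip [ 0.5427 -0.3061  0.0765] 0.013284977515204991 0.029484591239904396
```

Clamp found at (0.5427, -0.3061). The block reads 39x35 mm and the grip 29x13 mm, as specified, with 89 mm to the open end. Now I'll descend around the grip.

Call:
{"name": "servo_tool", "arguments": {
  "motion": [
    [-0.27,-0.34,-3,0,0,0.004],
    [-0.27,-0.34,-6,0,0,0.004],
    [-0.27,-0.34,-9,0,0,0.004],
    [-0.27,-0.34,-10,0,0,0.004],
    [-0.27,-0.34,-10,0,0,0.004],
    [-0.27,-0.34,-10,0,0,0.004]
  ],
  "jaw": 50
}}

```text
t: 22.8
position: [0.543, -0.3074, 0.0971]
eef_rot: [-0.458, -0.538, -0.459, 0.538]
ft_force: [-0.1, 0.2, -0.0]
finger_gap: 0.0426
```

```bash
python3 shot.py w14
```

```text
22.8 [ 0.543  -0.3074  0.0971] [ 0.44  0.65 -0.02  1.94  0.03  0.56 -1.33] [-0.1  0.2 -0. ]
```

View pics/w14.png

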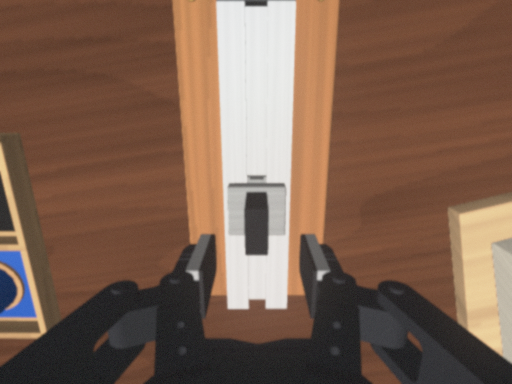

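```bash
python3 - <<'E'
from h import *
d=np.load('w14.npz'); C=(d['K'],d['R'],d['t'])
im=cv2.imread('pics/w14.png'); k=(im[170:275,230:285].max(2)<75).astype(np.uint8)
l,lab,st,ce=cv2.connectedComponentsWithStats(k); i=1+np.argmax(st[1:,4]); x,y,w,h,a=st[i]; x+=230;y+=170; print(x,y,w,h,a)
for v in (254,): print(back(C,(x+w/2-.5,y+h-1),.0765).round(4), back(C,(x+w/2-.5,y),.0425).round(4))
cv2.imwrite('pics/w14c.png',cv2.resize(im[165:270,215:300],None,fx=6,fy=5.6))
E
```

```text
246 193 21 60 1219
[ 0.5297 -0.3039  0.0765] [ 0.5557 -0.3079  0.0425]
```

View pics/w14c.png

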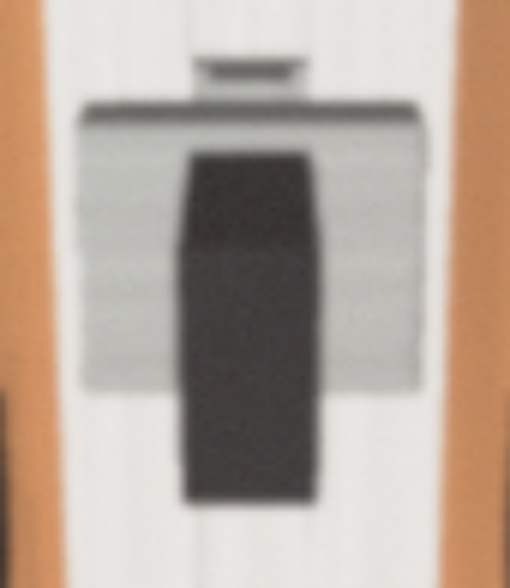

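Consistent: (0.5427, -0.3060). I'll lower to z 0.046 and close.

Call:
{"name": "servo_tool", "arguments": {
  "motion": [
    [0,0.13,-2,0,0,0],
    [0,0.13,-4,0,0,0],
    [0,0.13,-5.1,0,0,0],
    [0,0.13,-5.1,0,0,0],
    [0,0.13,-5.1,0,0,0],
    [0,0.13,-5.1,0,0,0]
  ]
}}

```text
t: 23.35
position: [0.5434, -0.3071, 0.0472]
eef_rot: [0.459, 0.539, 0.458, -0.538]
ft_force: [-0.3, -0.2, -0.8]
finger_gap: 0.0426
```

Call:
{"name": "servo_tool", "arguments": {
  "motion": [
    [0,0,0,0,0,0],
    [0,0,0,0,0,0],
    [0,0,0,0,0,0],
    [0,0,0,0,0,0],
    [0,0,0,0,0,0],
    [0,0,0,0,0,0],
    [0,0,0,0,0,0],
    [0,0,0,0,0,0]
  ],
  "jaw": 0
}}

```text
t: 24.02
position: [0.5432, -0.3071, 0.0469]
eef_rot: [0.459, 0.539, 0.458, -0.538]
ft_force: [-0.5, 0.1, 6.9]
finger_gap: 0.0132
```

Call:
{"name": "servo_tool", "arguments": {
  "motion": [
    [-0.49,0.08,0,0,0,0],
    [-1.48,0.23,0,0,0,0],
    [-2.47,0.39,0,0,0,0],
    [-3.46,0.55,0,0,0,0],
    [-3.95,0.63,0,0,0,0],
    [-3.95,0.63,0,0,0,0]
  ]
}}

```text
t: 24.52
position: [0.5027, -0.3007, 0.0468]
eef_rot: [0.459, 0.539, 0.458, -0.538]
ft_force: [-0.9, -0.2, 9.9]
finger_gap: 0.0129
```

```bash
python3 shot.py w15
```

```text
24.5167 [ 0.5027 -0.3007  0.0468] [ 0.46  0.69 -0.02  2.05  0.04  0.39 -1.33] [-0.9 -0.2  9.9]
```

View pics/w15.png

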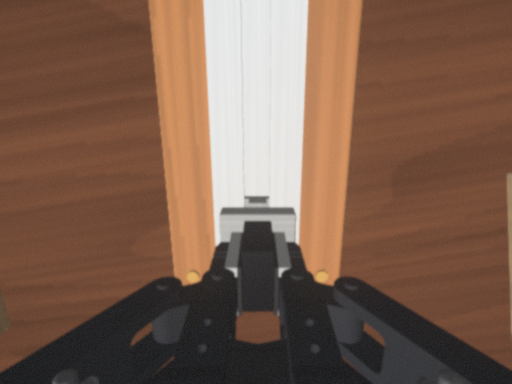

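Call:
{"name": "servo_tool", "arguments": {
  "motion": [
    [-0.49,0.08,0.03,0,0,0],
    [-1.48,0.23,0.05,0,0,0],
    [-2.47,0.39,0.05,0,0,0],
    [-3.46,0.55,0.05,0,0,0],
    [-4.44,0.7,0.05,0,0,0],
    [-5.43,0.86,0.05,0,0,0],
    [-6.42,1.02,0.05,0,0,0],
    [-7.41,1.17,0.05,0,0,0],
    [-8.4,1.33,0.05,0,0,0],
    [-9.0,1.43,0.05,0,0,0],
    [-9.2,1.46,0.05,0,0,0],
    [-9.2,1.46,0.05,0,0,0]
  ]
}}

```text
t: 25.57
position: [0.4102, -0.2857, 0.0462]
eef_rot: [-0.458, -0.538, -0.459, 0.539]
ft_force: [0.6, -0.3, -1.1]
finger_gap: 0.0133
```

```bash
python3 shot.py w16
```

```text
25.5667 [ 0.4102 -0.2857  0.0462] [ 0.51  0.64 -0.03  2.25  0.06  0.25 -1.3 ] [ 0.6 -0.3 -1.1]
```

View pics/w16.png

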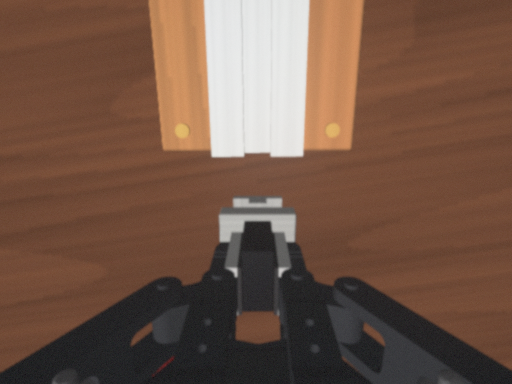

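The clamp is clear of the track: the track ends at row 157 and the T-plate starts at row 200. Now lift and carry it to the black pad.

Call:
{"name": "servo_tool", "arguments": {
  "motion": [
    [0,0,1,0,0,0],
    [0,0,3,0,0,0],
    [0,0,5.5,0,0,0],
    [0,0,8,0,0,0],
    [0,0,9,0,0,0],
    [0,0,9,0,0,0]
  ]
}}

```text
t: 26.12
position: [0.4127, -0.2866, 0.1389]
eef_rot: [0.46, 0.539, 0.457, -0.538]
ft_force: [0.4, -0.2, -0.8]
finger_gap: 0.0131
```

Call:
{"name": "servo_tool", "arguments": {
  "motion": [
    [0.6,0.7,0,0,0,0],
    [2.3,2.7,0,0,0,0],
    [4.6,5.5,0,0,0,0],
    [6.9,8.2,0,0,0,0],
    [9.2,11,0,0,0,0],
    [11.5,13.7,0,0,0,0],
    [13.8,16.4,0,0,0,0],
    [15.8,18.8,0,0,0,0],
    [17,20.2,0,0,0,0],
    [17.3,20.6,0,0,0,0],
    [17.3,20.6,0,0,0,0],
    [17.3,20.6,0,0,0,0]
  ]
}}

```text
t: 27.12
position: [0.5831, -0.08, 0.135]
eef_rot: [-0.458, -0.537, -0.459, 0.539]
ft_force: [-0.6, -0.7, -1.2]
finger_gap: 0.0132
```

```bash
python3 shot.py w17
```

```text
27.1167 [ 0.5831 -0.08    0.135 ] [ 0.04  0.56  0.    2.   -0.    0.58 -1.69] [-0.6 -0.7 -1.2]
```

View pics/w17.png

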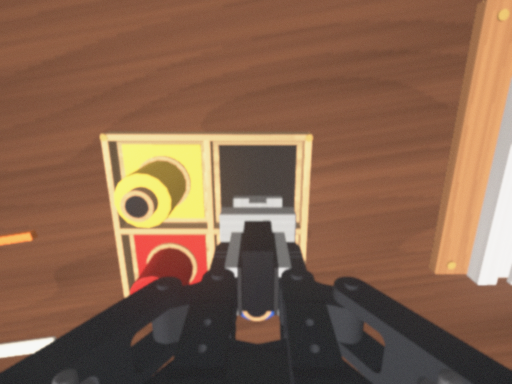

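Call:
{"name": "servo_tool", "arguments": {
  "motion": [
    [0.03,0.04,-2,0,0,0],
    [0.03,0.04,-4.5,0,0,0],
    [0.03,0.04,-7,0,0,0],
    [0.03,0.04,-8.5,0,0,0],
    [0.03,0.04,-9,0,0,0],
    [0.03,0.04,-9,0,0,0],
    [0.03,0.04,-9,0,0,0]
  ]
}}

```text
t: 27.75
position: [0.5843, -0.0805, 0.0468]
eef_rot: [-0.458, -0.539, -0.458, 0.539]
ft_force: [0.3, -0.7, -0.7]
finger_gap: 0.0131
```

```bash
python3 shot.py w18
```

```text
27.75 [ 0.5843 -0.0805  0.0468] [ 0.04  0.69 -0.    2.05  0.    0.4  -1.69] [ 0.3 -0.7 -0.7]
```

View pics/w18.png

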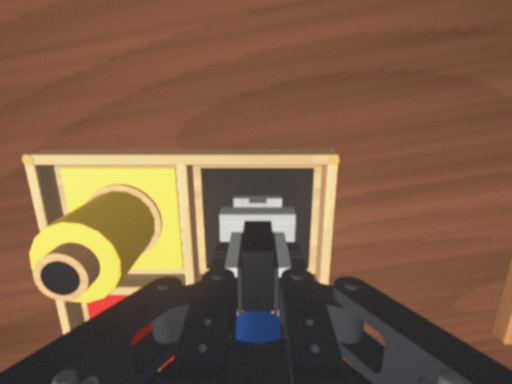

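Call:
{"name": "servo_tool", "arguments": {
  "motion": [
    [-0.08,0.1,-0.4,0,0,0],
    [-0.08,0.1,-0.8,0,0,0],
    [-0.08,0.1,-0.95,0,0,0],
    [-0.08,0.1,-0.95,0,0,0]
  ]
}}

```text
t: 28.13
position: [0.5836, -0.0784, 0.0368]
eef_rot: [-0.458, -0.538, -0.458, 0.538]
ft_force: [-0.5, 0.4, -1.9]
finger_gap: 0.0132
```

Call:
{"name": "servo_tool", "arguments": {
  "motion": [
    [0,0,-0.05,0,0,0],
    [0,0,-0.1,0,0,0],
    [0,0,-0.1,0,0,0]
  ]
}}

```text
t: 28.38
position: [0.5838, -0.0784, 0.0359]
eef_rot: [0.458, 0.538, 0.458, -0.538]
ft_force: [0.1, -0.6, -1.3]
finger_gap: 0.0129
```

Call:
{"name": "servo_tool", "arguments": {
  "motion": [
    [-0.02,-0.1,-0.03,0,0,0],
    [-0.02,-0.1,-0.06,0,0,0],
    [-0.02,-0.1,-0.06,0,0,0]
  ]
}}

```text
t: 28.63
position: [0.5835, -0.0796, 0.0353]
eef_rot: [-0.458, -0.538, -0.458, 0.538]
ft_force: [0.5, -0.3, -1.1]
finger_gap: 0.013
```

Call:
{"name": "servo_tool", "arguments": {
  "motion": [
    [0,0,-0.03,0,0,0],
    [0,0,-0.06,0,0,0],
    [0,0,-0.06,0,0,0]
  ]
}}

```text
t: 28.88
position: [0.5836, -0.0795, 0.0349]
eef_rot: [0.458, 0.538, 0.458, -0.538]
ft_force: [-0.5, 0.2, 4.0]
finger_gap: 0.0132
```

Call:
{"name": "servo_tool", "arguments": {
  "motion": [
    [0,0,-0.03,0,0,0],
    [0,0,-0.06,0,0,0],
    [0,0,-0.06,0,0,0]
  ]
}}

```text
t: 29.13
position: [0.5836, -0.0795, 0.0348]
eef_rot: [0.458, 0.538, 0.458, -0.538]
ft_force: [-1.9, 1.1, 10.1]
finger_gap: 0.0132
```

The clamp has touched the pad, so I'll open and retreat upward.

Call:
{"name": "servo_tool", "arguments": {
  "motion": [
    [0,0,0.05,0,0,0],
    [0,0,0.05,0,0,0],
    [0,0,0.05,0,0,0],
    [0,0,0.05,0,0,0],
    [0,0,0.05,0,0,0],
    [0,0,0.05,0,0,0]
  ],
  "jaw": 45
}}

```text
t: 29.63
position: [0.5835, -0.0795, 0.0344]
eef_rot: [-0.458, -0.538, -0.458, 0.538]
ft_force: [0.5, -0.1, -0.2]
finger_gap: 0.0383
```

Call:
{"name": "servo_tool", "arguments": {
  "motion": [
    [0,0,1,0,0,0],
    [0,0,3,0,0,0],
    [0,0,6,0,0,0],
    [0,0,10,0,0,0],
    [0,0,14,0,0,0],
    [0,0,15,0,0,0],
    [0,0,15,0,0,0],
    [0,0,15,0,0,0]
  ]
}}

```text
t: 30.3
position: [0.5837, -0.0795, 0.1856]
eef_rot: [0.459, 0.539, 0.458, -0.538]
ft_force: [1.0, 0.6, 0.2]
finger_gap: 0.0388
```

```bash
python3 shot.py w19; python3 pads.py w19 .5475 -.030
```

```text
30.3 [ 0.5837 -0.0795  0.1856] [ 0.04  0.49  0.    1.96 -0.    0.69 -1.69] [1.  0.6 0.2]
red c 0.5085 0.0239 size 76.8 75.0 ang 80.9
yel c 0.5947 0.0095 size 78.0 75.8 ang 80.8
blu c 0.493 -0.0646 size 67.9 75.1 ang 80.9
blk c 0.5835 -0.0796 size 65.9 65.4 ang 80.9
```

View pics/w19.png

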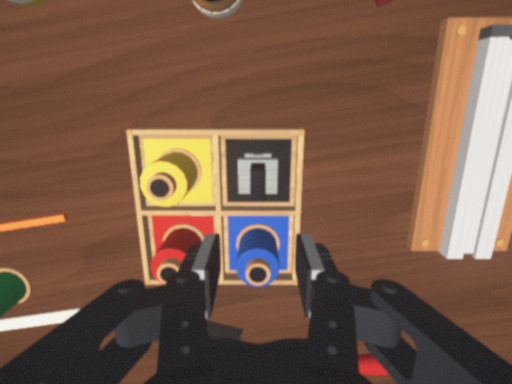

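Call:
{"name": "servo_tool", "arguments": {
  "motion": [
    [0,-3,6,0,0,0],
    [0,-8,8,0,0,0],
    [0,-12,8,0,0,0],
    [0,-32,8,0,0,0],
    [0,-32,8,0,0,0],
    [0,-32,8,0,0,0],
    [0,-32,8,0,0,0],
    [0,-32,8,0,0,0],
    [0,-32,8,0,0,0],
    [0,-32,8,0,0,0]
  ]
}}

```text
t: 31.18
position: [0.5808, -0.4058, 0.2619]
eef_rot: [-0.456, -0.539, -0.457, 0.541]
ft_force: [0.2, -0.0, 0.2]
finger_gap: 0.0383
```

```bash
python3 - <<'E'
from bench import ctrl, vision
from h import *
C=cam('top',vision.camera_info('top'))
im=vision.camera('top'); sc=vision.camera('scene')
a=cv2.resize(im[105:250,60:310],None,fx=3.2,fy=3.2,interpolation=cv2.INTER_CUBIC); cv2.imwrite('pics/f1.png',a)
b=cv2.resize(sc[165:345,165:365],None,fx=3.3,fy=3.3,interpolation=cv2.INTER_CUBIC); cv2.imwrite('pics/f2.png',b)
o=cv2.imread('pics/top0.png'); print('diff green/spent',cv2.absdiff(im,o)[160:205,70:170].mean(),cv2.absdiff(im,o)[300:320,120:150].mean())
print(ctrl.state()['t'])
E
```

```text
diff green/spent 2.915037037037037 2.9794444444444443
31.2833
```

View pics/f1.png

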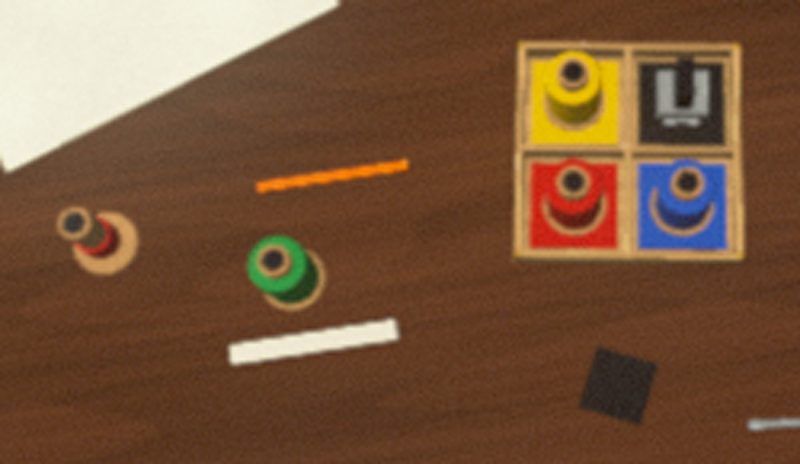

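View pics/f2.png

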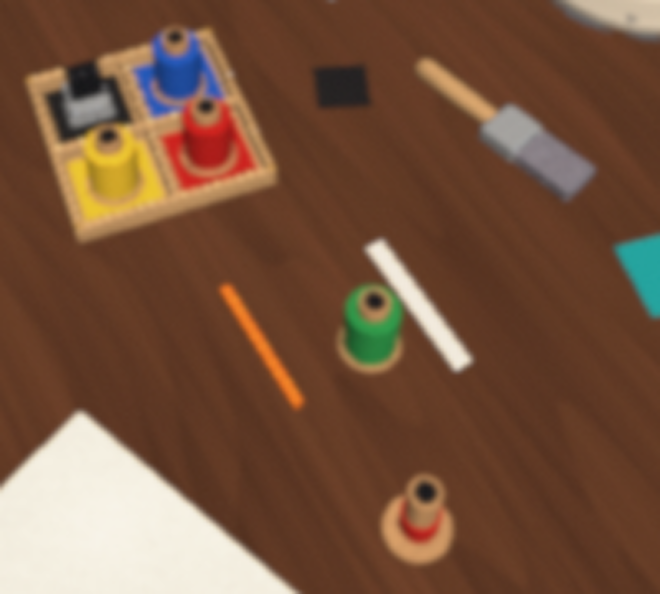

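Both views show the three spools and the clamp upright in their own cells. The green and spent spools haven't moved: the image difference there is at noise level, the same as in an untouched area. The arm is clear of everything, so I'm handing in.

```bash
python3 -c "
from bench import ctrl
print(ctrl.close_job())"
```

```text
the job is handed in; nothing more can be done
None
```

I placed the red, yellow and blue spools upright on their own pads, in that order. I then slid the tape clamp out of the track's open end and stood it on the black pad. The job was handed in at about 31 s of the 96 s allowed; `close_job` gave no verdict.

**Spools:** the wrist camera put red and blue within about 1 mm of their pad centres. The automatic reading for yellow found nothing, so I judged it centred by its position in the image. Blue stood too close to the base for a straight-down grasp, so I picked and placed it with the tool tilted about 6°.

**Clamp:** it was released at (0.5835, -0.0795) m, against a pad centre measured earlier at (0.583, -0.0795) m. It touched down with about 10 N. I did not measure its final position separately after release.

**Final views:** the top and scene pictures show all four items upright in their own cells. The green and spent red spools are unmoved, and the arm is clear of everything.

**Disagreement:** the top and wrist cameras differed by about 2 mm in x, about what the calibration allows. I used the wrist camera for both picking and placing.

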